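# Set the rotary pill dispenser by its tab

## Task

On the bathroom's glass shelf stands a round pill dispenser with touch markers on its rim. Gently push the upright tab on its dial round until the dial's arrow points squarely at the marker shaped like a ring, then draw the hand clear. Leave everything else where it stands.

Things in the scene. Friction and masses are not known exactly. Their poses are not given: they have to be found in the camera images.
- dispenser_axis (a point): the turning axis of the dial, at the height of the dial's top face. The dispenser is a squat grey drum, 172 mm across, its rim 30 mm above the glass shelf (shelf top 20 mm above the counter), held fast by a rubber sucker foot, so it does not slide. The white dial on it is 116 mm across, its top face 6 mm above the rim, with a low hub 32 mm across at the middle, 3 mm higher than the face. Axes are the dispenser's: z up; x points through the middle of the row of four markers.
- dial (a joint): angle of the dial, rad, positive counter-clockwise from above; 0 when the arrow points along the dispenser's x axis; stops at -1.75 and 1.75. It turns either way against a steady friction of about 0.08 N m (about 2 N at the tab) and stays where it is left; there are no clicks or spring.
- arrow_end (a point): the point over the rim at which the dial's arrow points, 73 mm from the axis. The arrow is a flat dark metal arrow 20 mm long on the dial's face, near its edge, pointing outward, with the dial's round dark outlet hole (16 mm) behind it; it turns with the dial.
- tab (a point): centre of the tab, an upright white fin on the dial opposite the arrow, 39 mm from the axis: 26 mm long along the radius (from 26 to 52 mm from the axis), 8 mm thick, standing 26 mm above the dial's face (its centre is 13 mm above the face). Its two flat faces are what is pushed. x of this frame points outward along the arrow, so that from here it points at the axis; z up.
- mark_ring: the ring marker: a flat white ring, 24 mm outside, 14 mm hole, 6 mm high, fixed on the grey rim, its centre 73 mm from the axis. Origin at the centre of its underside. It sits at one of four places on the rim, at -1.3, -0.65, 0.65 or 1.3 rad of the dial; the other three hold the other markers.
- mark_cone: a white cone marker, 22 mm across, 16 mm high, fixed on the rim at another place. Origin at the centre of its underside.
- mark_post: a white post marker, 12 mm across, 18 mm high, fixed on the rim at another place. Origin at the centre of its underside.
- mark_dome: a white dome marker, 22 mm across, 9.5 mm high, fixed on the rim at another place. Origin at the centre of its underside.
- tumbler: bystander: white ceramic tumbler, 72 mm across, 92 mm high, loose on the shelf to the left. Origin at the centre of its underside.
- jar: bystander: frosted glass jar with a metal screw lid, 68 mm across, 75 mm high, loose on the shelf to the right. Origin at the centre of its underside.
- tin: bystander: flat round aluminium tin, 56 mm across, 24 mm high, loose close beside the dispenser. Origin at the centre of its underside.
- clipper: bystander: steel nail clipper, 60 by 13 mm, 14 mm high, loose close beside the dispenser. Origin at the centre of its underside.
- toothbrush: bystander: green plastic toothbrush, 190 mm long, 17 mm high at its head, lying loose on the shelf just beyond the dispenser. Origin on its underside near the middle; x runs towards the head.
- pill_bottle: bystander: small brown glass bottle, 40 mm across, 60 mm high, loose on the shelf just beyond the dispenser. Origin at the centre of its underside.

How it is judged:
By the outcome, as a careful person would: the job done as asked, in the order asked, and still so for the second after the job is handed in, with the robot touching nothing.
It also fails if it takes over 35 s, if anything falls off the work surface, if the arm or the gripper's body presses on something with over 40 N, if the wrist force passes 120 N, or if a joint passes its speed limit or range.

## Robot

A 6-joint arm with a two-finger parallel gripper is mounted at the origin on the work surface. World frame = base frame: x ahead of the robot, y to its left, z up, the work surface at z = 0. Lengths are in m, angles in rad, forces in N, time in s.
With the tool pointing down it reaches from about 0.325 to 0.9 m from the base axis. Payload 6.1 kg.
Tool frame: the origin (TCP) lies midway between the tips of the shut fingers; the grasp point (between the pads) lies 19 mm behind it; z points along the fingers, y is the line along which they close (so a half turn about z gives the same grasp; the last joint's range is limited). The gripper opens to 85 mm and grips with 20 to 120 N. Pads are 22 mm wide; open, the fingers measure 114 mm over their backs; the gripper's body (76 mm by 85 mm) begins 54 mm behind the grasp point. The pads swing forward as they close: fully open they stand 13 mm farther back than shut.
Start: joints at [-0.126, 0.22, 1.526, -0, 1.395, -0.126], TCP at [0.625, -0, 0.207] pointing down, gripper open.
Joint ranges: [-2.98, 2.98], [-0.91, 2.08], [0.09, 2.57], [-1.24, 4.39], [0.2, 2.65], [-2.68, 2.68]. Speed limits (rad/s): [2.57, 2.57, 3.01, 3.14, 3.14, 3.14].

## Interface

Orientations are given as [roll, pitch, yaw] about the fixed x, y, z axes, in that order (R = Rz(yaw) Ry(pitch) Rx(roll)).
In Python, from workcell import bot gives the robot as it stands.
- The arm moves only by the shell command python3 -m crank 'ROWS' [FORCE]. ROWS is JSON, a list that holds one entry, the list of rows, each a list of 7 numbers: the turn, a rotation vector about the tool's x, y, z in rad, then the shift along the tool's x, y, z in m, then the opening, from 0 (shut) to 1 (fully open). A call has 1 to 5 rows; each row shifts and turns the commanded pose from where the row before left it, along the tool's axes as they then stand; what a row does not reach is not made up. A row lasts 1/8 s, in which the tool goes at most 62.5 mm and 10.7 degrees, less where a joint would pass 70% of its speed; a pose out of reach is approached as far as the arm can. A call is refused whole if a number of a shift passes 0.0625 or a number of a turn 0.188, either way. A call with a gripper value outside its range is refused whole. The fingers move at their own pace and stop on an object; FORCE is the grip in N (left out, the last holds). Time passes only in rows, so rows that do not move let the fingers close. It gives the time, the measured TCP pose, the force, the opening and the grip force at its end, in the units of the state.
- bot.state(): the state, without advancing time (a new reading comes with each control period).
- bot.capture(name): name is "scene" or "side" or "wrist"; returns a dict with "image" (420x560x3 uint8, red, green, blue), "z_map" (420x560 float32, m along the optical axis (not along the pixel's ray), 0 where there is no reading), "mtx" (3x3 intrinsics, pixels), "cam_to_world" (4x4, takes a point from camera to world coordinates); the wrist camera has in their place "tool_from_camera" (4x4, takes a point from camera to tool coordinates, whose origin is the TCP and whose axes are the flange's). Camera axes: x right, y down, z forward; pixel columns grow to the right and rows downward; lengths in m; the calibration is good to about 2 mm. A picture is of the moment at which its call begins: read the wrist's pose just before it.
- bot.close_job(): hands the job in; it is judged then, once.
Trained networks look in the newest picture that a camera, given by its name, has taken for a name from the list of things; names that differ only in an ending like _2 or _b are one class to them, and where a whole thing is asked for, a point or a joint stands for the part that bears it (a point fixed in the world has none). Each returns a list of dicts, best first, with "score" (0 to 1); they miss things now and then, are a little off and sometimes report something else, mostly with a low value. They report only what shows in the picture. A call takes as long as a camera call.
- bot.cut_out(thing, camera): "mask" (420x560 bool, what is visible of it) and "at" ([row, column] in pixels, amid what is visible of it).
- bot.mark_of(thing, camera): "at" ([row, column] in pixels: a listed point, or the origin of a listed thing).
The state is a dict: "time_s": time; "qpos": joint angles; "dq": joint speeds; "effort": joint torques, N m; "position": TCP position; "eef_rot": TCP orientation; "wrist_force": force on the tool from outside, world axes, zero at the start; "torque": the same for the moment, N m; "grip_width": finger opening in m; "grip_force": force on a finger pad.
Only numpy, scipy, OpenCV 4.12 (cv2) and the standard library are available. Lean on these libraries where they do the work, as an engineer would, in place of code of your own. Each camera call takes 0.05 s, during which the arm holds its last target. There are 200 camera calls.

## Working session

There is one attempt and no reset: what is moved stays moved. The work goes in short steps, Python scripts to look and compute and a shell command to move; the robot and the scene stay as the last step left them, time stands still between calls to the robot, and variables do not carry over. Pictures are saved under pics/ and viewed, at most 10 in all, crops included, and the job is handed in when it is done.

```bash
mkdir -p pics; cat > h.py <<'E'
import numpy as np, cv2
from workcell import bot
from scipy.spatial.transform import Rotation as R
def world(c,st=None):
    if 'cam_to_world' in c: return np.array(c['cam_to_world'])
    T=np.eye(4);T[:3,:3]=R.from_euler('xyz',st['eef_rot']).as_matrix();T[:3,3]=st['position']
    return T@np.array(c['tool_from_camera'])
def ray(c,M,at,z):
    K=np.array(c['mtx']);d=M[:3,:3]@np.linalg.inv(K)@[at[1],at[0],1];o=M[:3,3]
    return o+d*(z-o[2])/d[2]
H=dict(dispenser_axis=.056,arrow_end=.056,tab=.069,mark_ring=.05,mark_cone=.05,mark_post=.05,mark_dome=.05,tumbler=.02,jar=.02,tin=.02,clipper=.02,toothbrush=.02,pill_bottle=.02)
def look(cam,names=H):
    st=bot.state();c=bot.capture(cam);M=world(c,st)
    for n in names:
        for r in bot.mark_of(n,cam)[:1]: print(cam,n,round(r['score'],2),np.round(r['at']),np.round(ray(c,M,r['at'],H[n])[:2],4))
    return c,M
E
python3 - <<'E'
from h import *
ims=[]
for cam in ('scene','side'):
    c,M=look(cam); cv2.imwrite(f'pics/{cam}0.png',c['image'][...,::-1])
print(bot.state())
E
```

```text
scene dispenser_axis 0.77 [212. 306.] [0.5357 0.0424]
scene arrow_end 0.73 [240. 288.] [0.6042 0.0702]
scene tab 0.89 [192. 313.] [0.5    0.0196]
scene mark_ring 0.5 [225. 272.] [0.6066 0.0239]
scene mark_cone 0.44 [237. 331.] [0.5312 0.1122]
scene mark_post 0.61 [244. 309.] [0.5752 0.1005]
scene mark_dome 0.5 [205. 269.] [ 0.5833 -0.0187]
scene tumbler 0.64 [351. 405.] [0.5633 0.3454]
scene jar 0.65 [131. 183.] [ 0.6075 -0.3294]
scene tin 0.9 [188. 253.] [ 0.572  -0.0893]
scene clipper 0.45 [257. 358.] [0.5049 0.1676]
scene toothbrush 0.97 [271. 284.] [0.6391 0.1048]
scene pill_bottle 0.86 [221. 230.] [ 0.6584 -0.0498]
side dispenser_axis 0.59 [240. 288.] [0.5261 0.0516]
side arrow_end 0.9 [239. 253.] [0.6026 0.0667]
side tab 0.72 [231. 305.] [0.4955 0.0273]
side mark_ring 0.59 [232. 256.] [0.607 0.027]
side mark_cone 0.49 [257. 277.] [0.5365 0.108 ]
side mark_post 0.37 [254. 261.] [0.5717 0.1062]
side mark_dome 0.74 [253. 257.] [0.5808 0.1058]
side tumbler 0.77 [355. 221.] [0.5682 0.3479]
side jar 0.7 [182. 294.] [ 0.5936 -0.3001]
side tin 0.59 [219. 286.] [ 0.5667 -0.0884]
side clipper 0.78 [288. 284.] [0.5079 0.1661]
side toothbrush 0.64 [262. 232.] [0.6365 0.1119]
side pill_bottle 0.8 [225. 248.] [ 0.6498 -0.0388]
{'time_s': 1.4, 'qpos': array([-1.26083817e-01,  2.20391755e-01,  1.52652357e+00,  1.21055618e-05,
        1.39470085e+00, -1.26119587e-01]), 'dq': array([ 0.00068547, -0.00199739, -0.00014478,  0.00054805,  0.00084911,
       -0.00122141]), 'effort': array([-1.21857920e-04, -4.96840990e+01, -3.89722180e+01, -2.90547023e-04,
        9.11092193e-04,  2.92372999e-05]), 'position': array([6.24981675e-01, 1.29132134e-05, 2.06992261e-01]), 'eef_rot': array([-3.14157082e+00, -1.47824371e-05,  1.57082998e+00]), 'wrist_force': array([-0.52109586,  0.17589384, -0.5919515 ]), 'torque': array([0.00347715, 0.03468875, 0.00167269]), 'grip_force': 0.0, 'grip_width': 0.08555788800448759}
```

View pics/scene0.png

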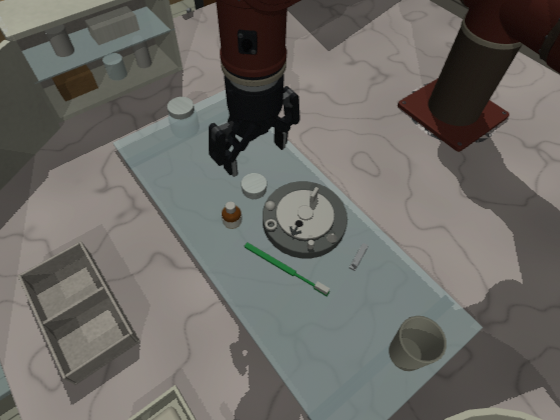

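The scene shows the dispenser at about (col 305, row 215): tab at (313,192), arrow at (296,232), ring at (271,225), dome (270,205), post (310,244) and cone (332,238). The ring is one place clockwise of the arrow. Next I'll take a wrist view.

```bash
python3 -m crank '[[[0,0,0,0.02,-0.04,0,0],[0,0,0,0.02,-0.04,0,0],[0,0,0,0,-0.04,0,0],[0,0,0,0,0,0,0],[0,0,0,0,0,0,0]]]' 20; python3 - <<'E'
from h import *
c,M=look('wrist'); cv2.imwrite('pics/w1.png',c['image'][...,::-1])
print(bot.state()['position'],bot.state()['grip_width'],np.array(c['tool_from_camera']).round(3))
E
```

```text
time_s: 2.02
position: [0.5059, 0.0399, 0.2077]
eef_rot: [3.14, 0.0, 1.571]
wrist_force: [0.7, 0.2, 0.5]
grip_width: -0.0003
grip_force: 0.0
wrist dispenser_axis 0.67 [123. 402.] [0.621 0.102]
wrist tab 0.67 [206. 277.] [0.5013 0.0233]
wrist mark_cone 0.73 [106. 306.] [0.5297 0.1168]
wrist mark_post 0.54 [124. 354.] [0.5761 0.1009]
wrist mark_dome 0.79 [238. 347.] [ 0.5773 -0.0191]
wrist tin 0.64 [284. 333.] [ 0.5694 -0.0931]
wrist clipper 0.94 [ 52. 284.] [0.5082 0.1685]
wrist toothbrush 0.66 [124. 403.] [0.6348 0.0988]
wrist pill_bottle 0.56 [254. 406.] [ 0.6562 -0.0528]
[0.50499403 0.04000715 0.20697865] -0.00018593104660599477 [[-0.001 -0.951 -0.308  0.079]
 [ 1.    -0.001 -0.001 -0.   ]
 [ 0.001 -0.308  0.951 -0.166]
 [ 0.     0.     0.     1.   ]]
```

View pics/w1.png

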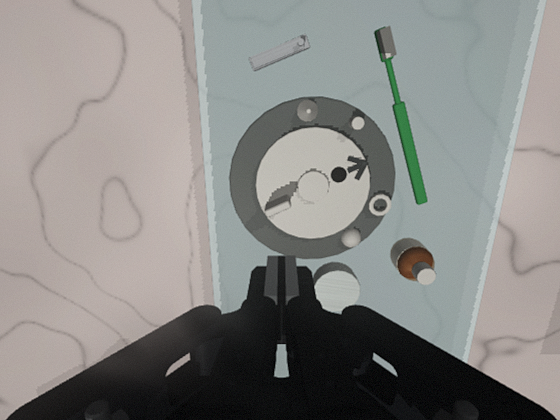

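The wrist view shows the arrow at (355,167), outlet hole (339,174), hub (313,185), tab (278,205), ring (380,205), dome (350,238), post (358,123) and cone (307,110). I'll rectify it to measure the angles.

```bash
cat >> h.py <<'E'
def rectify(c,M,z,x0=.42,y0=-.06,n=440,s=.0005):
    # top-down picture of plane z: column -> x, row -> y
    K=np.array(c['mtx']);W=np.linalg.inv(M)
    A=np.array([[s,0,x0],[0,s,y0],[0,0,z],[0,0,1]])
    return cv2.warpPerspective(c['image'],K@(W@A)[:3],(n,n),flags=cv2.WARP_INVERSE_MAP|cv2.INTER_LINEAR)
def measure(cam='wrist',ax=None):
    st=bot.state();c=bot.capture(cam);M=world(c,st)
    out={}
    g=cv2.cvtColor(rectify(c,M,.056),cv2.COLOR_RGB2GRAY)
    r=cv2.cvtColor(rectify(c,M,.050),cv2.COLOR_RGB2GRAY)
    return c,M,g,r
xy=lambda p:np.array([.42+.0005*p[0],-.06+.0005*p[1]])
E
python3 - <<'E'
from h import *
c,M,g,r=measure()
for n,im,R0 in (('dial',g,116),('drum',r,172)):
    q=cv2.HoughCircles(cv2.GaussianBlur(im,(5,5),0),cv2.HOUGH_GRADIENT,1,50,param1=80,param2=20,minRadius=R0-6,maxRadius=R0+6)
    if q is not None:
        for k in q[0][:2]: print(n,xy(k).round(4),k[2]*.5)
ht=cv2.HoughCircles(cv2.GaussianBlur(g,(3,3),0),cv2.HOUGH_GRADIENT,1,200,param1=80,param2=10,minRadius=13,maxRadius=19)
print('small',ht[0][:3] if ht is not None else None)
v=np.hstack([g,r])[:, :]; cv2.imwrite('pics/r1.png',cv2.resize(v,(800,400)))
np.save('g.npy',g);np.save('r.npy',r)
E
```

```text
dial [0.5367 0.0413] 57.4
drum [0.5367 0.0408] 85.05
small [[285.5 224.5  15.5]]
```

View pics/r1.png

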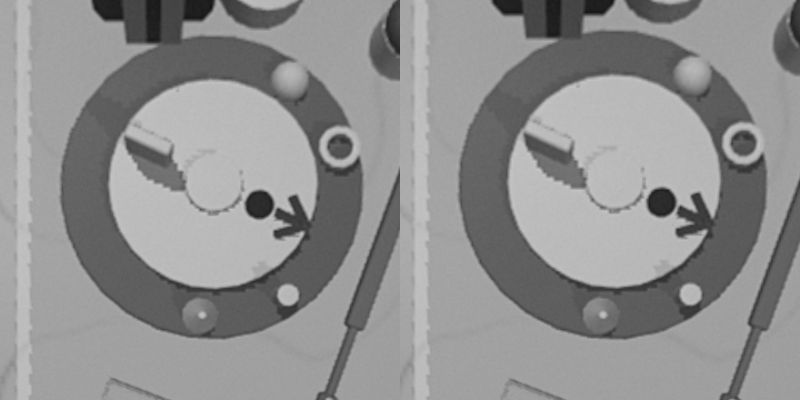

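```bash
cat >> h.py <<'E'
AX=np.array([.5367,.0410])
def arrow_angle(g,ax=AX):
    yy,xx=np.mgrid[:440,:440];X=.42+.0005*xx-ax[0];Y=-.06+.0005*yy-ax[1];rr=np.hypot(X,Y)
    m=((g<95)&(rr<.0555)&(rr>.016)).astype(np.uint8)
    n,l,s,ce=cv2.connectedComponentsWithStats(m)
    for i in range(1,n):
        if s[i,4]>150:
            d=xy(ce[i])-ax;print('dark',s[i,4],'r',np.hypot(*d).round(4),'ang',np.arctan2(d[1],d[0]).round(4))
def ring_angle(g,ax=AX):
    q=cv2.HoughCircles(cv2.GaussianBlur(g,(3,3),0),cv2.HOUGH_GRADIENT,1,8,param1=80,param2=9,minRadius=20,maxRadius=27)
    for k in q[0]:
        d=xy(k)-ax
        if abs(np.hypot(*d)-.073)<.006: print('circle',k[2]*.5,'r',np.hypot(*d).round(4),'ang',np.arctan2(d[1],d[0]).round(4))
E
python3 - <<'E'
from h import *
g=np.load('g.npy');r=np.load('r.npy')
arrow_angle(g);ring_angle(g);print();ring_angle(r)
# white ring centroid
m=(g>150).astype(np.uint8);yy,xx=np.mgrid[:440,:440];rr=np.hypot(.42+.0005*xx-AX[0],-.06+.0005*yy-AX[1])
m[(rr<.0605)|(rr>.087)]=0
n,l,s,ce=cv2.connectedComponentsWithStats(m)
for i in range(1,n):
    if s[i,4]>80: d=xy(ce[i])-AX;print('white',s[i,4],np.hypot(*d).round(4),np.arctan2(d[1],d[0]).round(4))
E
```

```text
dark 640 r 0.0393 ang -2.703
dark 743 r 0.0282 ang 0.4146
dark 852 r 0.0476 ang 0.4186
circle 11.45 r 0.0735 ang -0.2861
circle 10.9 r 0.0717 ang -0.2144
circle 10.35 r 0.0713 ang -0.9316
circle 12.6 r 0.0703 ang 1.6914
circle 11.45 r 0.0742 ang 1.6782
circle 13.2 r 0.0712 ang 0.9218
circle 12.6 r 0.0714 ang 1.6262
circle 12.6 r 0.0721 ang 1.0708
circle 12.6 r 0.0698 ang -2.3177
circle 12.6 r 0.0696 ang -2.1223
circle 13.2 r 0.069 ang -0.5705
circle 10.35 r 0.0676 ang 0.9822
circle 12.6 r 0.07 ang -0.9961
circle 10.9 r 0.0716 ang -0.5227
circle 10.8 r 0.0738 ang 2.4733

circle 11.4 r 0.0749 ang -0.3015
circle 11.25 r 0.0741 ang -0.235
circle 10.175 r 0.0725 ang 1.653
circle 10.35 r 0.0742 ang -0.9355
circle 12.6 r 0.0727 ang -0.6115
circle 13.2 r 0.0717 ang -2.104
circle 13.2 r 0.0732 ang -0.5336
circle 13.2 r 0.072 ang 1.7164
circle 10.55 r 0.0699 ang 0.9604
circle 13.2 r 0.0736 ang 0.903
circle 12.6 r 0.0725 ang 1.0186
white 7850 0.0288 -0.9044
white 408 0.0737 0.9725
```

```bash
python3 -m crank '[[[0,0,0,-0.04,0.007,0,0],[0,0,-0.139,0,0,0.03,0],[0,0,-0.139,0,0,0.05,0],[0,0,-0.139,0,0,0.04,0],[0,0,0,0,0,0.02,0]]]'; python3 - <<'E'
from h import *
c,M=look('wrist',['tab']); cv2.imwrite('pics/w2.png',c['image'][...,::-1])
s=bot.state();p=s['position'];yaw=s['eef_rot'][2];print(p,s['eef_rot'])
# pusher in polar frame
d=p[:2]-AX;u=np.array([-np.cos(.417),-np.sin(.417)]);t=np.array([-np.sin(.417),np.cos(.417)]);print('radial',d@u,'tangential',d@t)
E
```

```text
time_s: 3.4
position: [0.5101, 0.0002, 0.0643]
eef_rot: [-3.138, -0.002, 1.989]
wrist_force: [0.2, -0.3, 0.5]
grip_width: 0.0001
grip_force: 0.0
wrist tab 0.72 [212. 286.] [0.5019 0.0245]
[5.09554686e-01 3.23120795e-04 6.42503996e-02] [-3.13694977e+00 -2.96585122e-03  1.98760058e+00]
radial 0.041294103975073534 tangential -0.026196823088247702
```

View pics/w2.png

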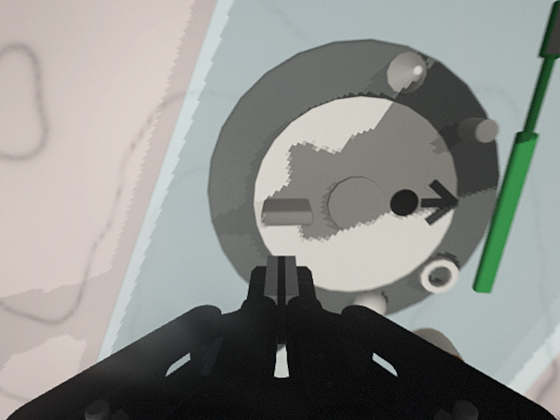

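The fingers sit beside the tab (tab at (286,212), fingertips at (282,265)) with their faces parallel. Advance to contact, then push along the arc.

```bash
python3 -m crank '[[[0,0,0,0.004,0,0,0],[0,0,0,0.004,0,0,0],[0,0,0,0.002,0,0,0],[0,0,0.06,0.0025,-0.0007,0,0],[0,0,0.06,0.0025,-0.0007,0,0]]]'
python3 -m crank '[[[0,0,0.06,0.0025,-0.0007,0,0],[0,0,0.06,0.0025,-0.0007,0,0],[0,0,0.06,0.0025,-0.0007,0,0],[0,0,0.06,0.0025,-0.0007,0,0],[0,0,0,0,0,0,0]]]'; python3 - <<'E'
from h import *
c,M,g,r=measure();arrow_angle(g);ring_angle(g)
s=bot.state();p=s['position'];print(p,s['eef_rot'])
a=s['eef_rot'][2]-np.pi/2
d=p[:2]-AX;u=np.array([-np.cos(a),-np.sin(a)]);t=np.array([-np.sin(a),np.cos(a)]);print('radial',d@u,'tangential',d@t,'a',a)
v=np.hstack([c['image'][...,::-1][:,:,:],cv2.cvtColor(cv2.resize(g,(420,420)),cv2.COLOR_GRAY2BGR)]);cv2.imwrite('pics/w3.png',cv2.resize(v,(800,343)))
E
```

```text
time_s: 4.12
position: [0.5052, 0.0134, 0.0677]
eef_rot: [3.14, 0.001, 1.866]
wrist_force: [0.6, 0.1, -0.7]
grip_width: 0.0005
grip_force: 0.0
time_s: 4.75
position: [0.5003, 0.0226, 0.0676]
eef_rot: [3.141, 0.0, 1.629]
wrist_force: [-0.7, -0.9, -0.3]
grip_width: -0.0001
grip_force: 0.0
dark 2476 r 0.0462 ang -2.318
dark 763 r 0.0283 ang 0.4173
dark 919 r 0.0475 ang 0.4202
circle 10.85 r 0.0726 ang -0.2899
circle 12.6 r 0.0696 ang -0.8944
circle 10.8 r 0.073 ang 1.6592
circle 12.05 r 0.0685 ang -0.964
circle 10.35 r 0.0725 ang -0.2331
circle 12.6 r 0.0704 ang 1.7055
circle 12.0 r 0.0694 ang 0.5246
circle 13.2 r 0.0693 ang 0.8538
circle 12.6 r 0.069 ang 0.3984
circle 10.7 r 0.0679 ang -1.9
[0.50029388 0.02252383 0.06752006] [3.14068475e+00 1.92081166e-04 1.62934225e+00]
radial 0.037424835239996256 tangential -0.016314298071183054 a 0.058545925578579405
```

View pics/w3.png

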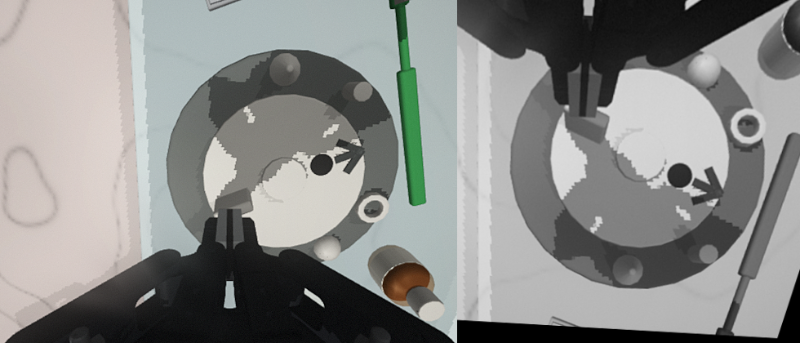

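```bash
python3 - <<'E'
from h import *
c=bot.capture('wrist');print(np.array(c['mtx']).round(1))
T=np.linalg.inv(np.array(c['tool_from_camera']))
for p in ([0,0,0],[.011,0,0],[.011,0,-.02],[-.011,0,0]):
    q=np.array(c['mtx'])@(T@[*p,1])[:3];print(p,(q[:2]/q[2]).round())
cv2.imwrite('pics/w4.png',cv2.resize(c['image'][200:350,200:400,::-1],(800,600),interpolation=cv2.INTER_CUBIC))
s=bot.state();print(s['position'],s['wrist_force'],s['torque'])
E
```

```text
[[324.    0.  281. ]
 [  0.  324.  208.9]
 [  0.    0.    1. ]]
[0, 0, 0] [282. 252.]
[0.011, 0, 0] [282. 234.]
[0.011, 0, -0.02] [282. 249.]
[-0.011, 0, 0] [282. 269.]
[0.50026406 0.02244362 0.06741719] [-0.23106176  0.20914874  0.63831729] [ 0.07094012 -0.02086442  0.00734219]
```

View pics/w4.png

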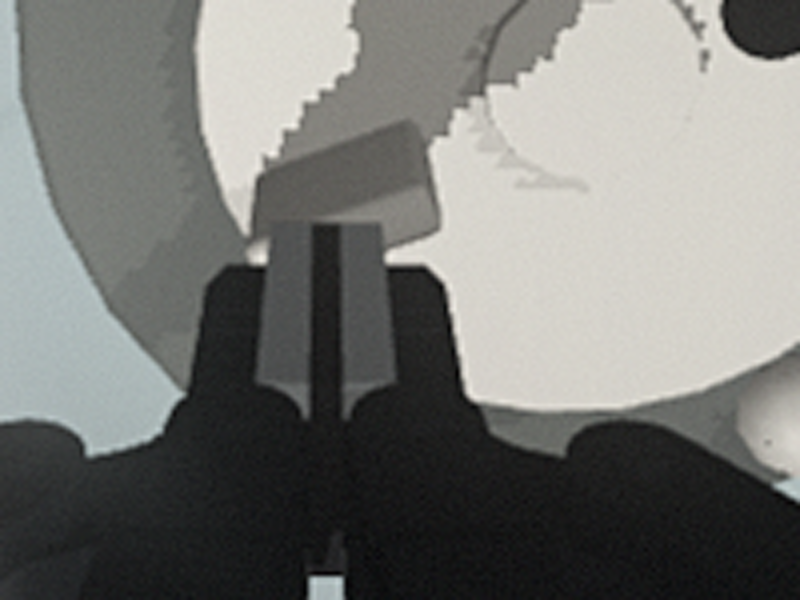

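```bash
python3 - <<'E'
from h import *
s=bot.state();c=bot.capture('wrist');z=c['z_map'];K=np.array(c['mtx']);T=np.array(c['tool_from_camera']);M=world(c,s)
for col in (272,290,300):
  for row in (225,235,240,246,250,254,258,265,275,290,298):
    d=z[row,col];q=np.append(np.linalg.inv(K)@[col,row,1]*d,1)
    print(col,row,(T@q)[:3].round(4),(M@q)[:3].round(4))
E
```

```text
272 225 [ 0.0118 -0.0059  0.0114] [0.4937 0.0339 0.056 ]
272 235 [ 0.0052 -0.006   0.0121] [0.494  0.0273 0.0553]
272 240 [ 0.0031 -0.0059  0.0094] [0.4942 0.0252 0.058 ]
272 246 [ 0.0032 -0.0057  0.0008] [0.4944 0.0253 0.0666]
272 250 [ 0.0033 -0.0055 -0.0047] [0.4945 0.0255 0.0721]
272 254 [ 0.0034 -0.0054 -0.0098] [0.4947 0.0255 0.0772]
272 258 [ 0.0112 -0.0048 -0.0302] [0.4948 0.0334 0.0976]
272 265 [ 0.0118 -0.0045 -0.0381] [0.495  0.034  0.1055]
272 275 [ 0.0113 -0.0043 -0.046 ] [0.4953 0.0335 0.1134]
272 290 [ 0.0116 -0.004  -0.058 ] [0.4956 0.0338 0.1254]
272 298 [ 0.0122 -0.0038 -0.0642] [0.4957 0.0344 0.1316]
290 225 [0.0112 0.0047 0.0131] [0.5043 0.0339 0.0543]
290 235 [0.0072 0.0046 0.0074] [0.5044 0.0299 0.06  ]
290 240 [ 0.0073  0.0044 -0.0002] [0.5042 0.03   0.0677]
290 246 [ 0.007   0.0042 -0.0074] [0.5041 0.0296 0.0748]
290 250 [ 0.0067  0.0041 -0.0119] [0.504  0.0294 0.0793]
290 254 [ 0.0052  0.0041 -0.0135] [0.504  0.0279 0.081 ]
290 258 [ 0.0116  0.0036 -0.0309] [0.5031 0.0342 0.0983]
290 265 [ 0.0118  0.0034 -0.0382] [0.5029 0.0345 0.1056]
290 275 [ 0.0123  0.0032 -0.0478] [0.5027 0.0349 0.1152]
290 290 [ 0.0112  0.0029 -0.0573] [0.5025 0.0338 0.1247]
290 298 [ 0.0097  0.0028 -0.0604] [0.5025 0.0323 0.1278]
300 225 [0.0114 0.0106 0.0125] [0.5102 0.0345 0.055 ]
300 235 [0.0096 0.01   0.0016] [0.5097 0.0326 0.0658]
300 240 [ 0.0095  0.0097 -0.0053] [0.5093 0.0325 0.0727]
300 246 [ 0.0094  0.0092 -0.0128] [0.5089 0.0324 0.0802]
300 250 [ 0.0082  0.0091 -0.0151] [0.5089 0.0312 0.0825]
300 254 [ 0.0054  0.0092 -0.014 ] [0.5092 0.0284 0.0814]
300 258 [ 0.0036  0.0092 -0.0149] [0.5093 0.0266 0.0823]
300 265 [-0.0143  0.011   0.0114] [0.5121 0.0088 0.056 ]
300 275 [ 0.008   0.0078 -0.0402] [0.5075 0.0309 0.1076]
300 290 [ 0.0071  0.0072 -0.0508] [0.507  0.03   0.1182]
300 298 [ 0.0137  0.0062 -0.0666] [0.5056 0.0365 0.134 ]
```

The depth map shows the real fingertips about 28 mm behind the nominal TCP (tip bottom at z ≈ 0.096). They passed over the tab (top at 0.082), so the dial is untouched. I'll go back and descend beside the tab.

```bash
python3 -m crank '[[[0,0,0,-0.023,0.0095,0,0],[0,0,-0.18,0,0,0,0],[0,0,-0.18,0,0,0,0],[0,0,0,0,0,0.012,0],[0,0,0,0,0,0,0]]]';python3 -m crank '[[[0,0,0,0,0,0.006,0],[0,0,0,0,0,0.006,0],[0,0,0,0,0,0.003,0],[0,0,0,0,0,0,0]]]'; python3 - <<'E'
from h import *
s=bot.state();c=bot.capture('wrist');z=c['z_map'];K=np.array(c['mtx']);T=np.array(c['tool_from_camera']);M=world(c,s)
for col in (272,290):
  for row in (250,254,258,262,270):
    d=z[row,col];q=np.append(np.linalg.inv(K)@[col,row,1]*d,1)
    print(col,row,(T@q)[:3].round(4),(M@q)[:3].round(4))
cv2.imwrite('pics/w5.png',c['image'][...,::-1])
a=s['eef_rot'][2]-np.pi/2;p=s['position']
d=p[:2]-AX;u=np.array([-np.cos(a),-np.sin(a)]);t=np.array([-np.sin(a),np.cos(a)]);print('radial',d@u,'tangential',d@t,'a',a)
E
```

```text
time_s: 5.52
position: [0.5095, 0.0002, 0.0535]
eef_rot: [-3.139, -0.001, 1.985]
wrist_force: [-0.4, -0.5, -0.2]
grip_width: -0.0
grip_force: 0.0
time_s: 6.02
position: [0.5105, 0.0001, 0.0396]
eef_rot: [-3.141, -0.0, 1.988]
wrist_force: [-0.4, -0.9, -0.1]
grip_width: -0.0001
grip_force: 0.0
272 250 [ 0.0086 -0.005  -0.0156] [0.5024 0.006  0.0553]
272 254 [ 0.0065 -0.005  -0.0158] [0.5033 0.004  0.0555]
272 258 [ 0.0116 -0.0046 -0.0305] [0.5016 0.0088 0.0702]
272 262 [ 0.0118 -0.0045 -0.035 ] [0.5017 0.0091 0.0747]
272 270 [ 0.0118 -0.0043 -0.0424] [0.5018 0.0092 0.082 ]
290 250 [ 0.0087  0.0042 -0.0159] [0.5108 0.0098 0.0555]
290 254 [ 0.0067  0.0042 -0.0163] [0.5116 0.0079 0.056 ]
290 258 [ 0.0116  0.0038 -0.0305] [0.5093 0.0122 0.0702]
290 262 [ 0.0118  0.0036 -0.0351] [0.5091 0.0124 0.0747]
290 270 [ 0.0118  0.0035 -0.0424] [0.5089 0.0123 0.0821]
radial 0.04052741604656136 tangential -0.026799408540529902 a 0.41683258578484406
```

View pics/w5.png

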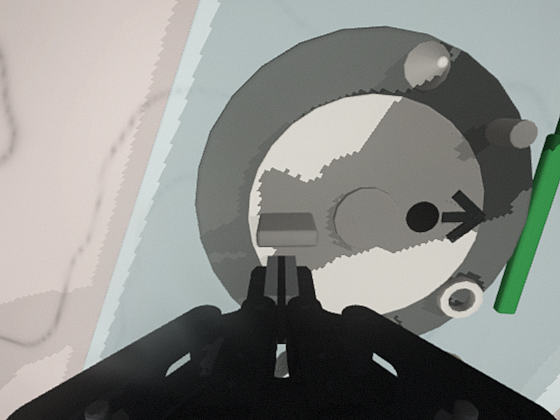

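```bash
python3 -m crank '[[[0,0,0,0.004,0,0,0],[0,0,0,0.004,0,0,0],[0,0,0,0.002,0,0,0],[0,0,0.06,0.0025,-0.0009,0,0],[0,0,0.06,0.0025,-0.0009,0,0]]]'
python3 -m crank '[[[0,0,0.06,0.0025,-0.0009,0,0],[0,0,0.06,0.0025,-0.0009,0,0],[0,0,0.06,0.0025,-0.0009,0,0],[0,0,0.06,0.0025,-0.0009,0,0],[0,0,0,0,0,0,0]]]'; cat >> h.py <<'E'
def report(pic=None):
    c,M,g,r=measure();arrow_angle(g);ring_angle(g)
    s=bot.state();p=s['position'];a=s['eef_rot'][2]-np.pi/2
    d=p[:2]-AX;u=np.array([-np.cos(a),-np.sin(a)]);t=np.array([-np.sin(a),np.cos(a)]);print('radial',d@u,'tangential',d@t,'a',a)
    if pic: cv2.imwrite(pic,c['image'][...,::-1])
    return c,M,g
E
python3 -c "
from h import *
report()"
```

```text
time_s: 6.7
position: [0.5034, 0.0128, 0.0402]
eef_rot: [3.141, 0.001, 1.866]
wrist_force: [0.9, -1.4, -1.0]
grip_width: -0.0001
grip_force: 0.9
time_s: 7.32
position: [0.4977, 0.0222, 0.0401]
eef_rot: [3.141, 0.0, 1.629]
wrist_force: [0.9, 0.6, -1.4]
grip_width: -0.0
grip_force: 0.3
dark 4246 r 0.0435 ang -2.0224
dark 920 r 0.0477 ang 0.0595
dark 765 r 0.0284 ang 0.0672
circle 11.25 r 0.0724 ang -0.2833
circle 10.8 r 0.0736 ang 1.6722
circle 12.6 r 0.07 ang 0.9446
circle 10.9 r 0.068 ang -0.2037
circle 12.6 r 0.0693 ang -0.9462
circle 12.6 r 0.0674 ang -0.798
circle 12.6 r 0.0703 ang 1.0731
circle 10.9 r 0.0679 ang -0.7093
circle 10.35 r 0.0708 ang 0.5964
radial 0.04001586130847128 tangential -0.016531380419436487 a 0.05845557135271062
```

```bash
python3 -m crank '[[[0,0,0.06,0.0025,-0.0009,0,0],[0,0,0.06,0.0025,-0.0009,0,0],[0,0,0.06,0.0025,-0.0009,0,0],[0,0,0.06,0.0025,-0.0009,0,0],[0,0,0.05,0.002,-0.0008,0,0]]]'; python3 -m crank '[[[0,0,0,0,0,0,0]]]'; python3 - <<'E'
from h import *
c,M,g=report('pics/w6.png')
# ring: inner hole centre and whole-blob centre on ring top plane z=.056, and axis refit
q=cv2.HoughCircles(cv2.GaussianBlur(g,(5,5),0),cv2.HOUGH_GRADIENT,1,50,param1=80,param2=20,minRadius=112,maxRadius=120);print('dial',[(xy(k).round(4),k[2]/2) for k in q[0][:2]])
m=np.zeros((420,560),bool)
for k in bot.cut_out('mark_ring','wrist')[:1]:
    ys,xs=np.nonzero(k['mask']);e=cv2.minEnclosingCircle(np.c_[xs,ys].astype(np.float32))
    w=ray(c,M,(e[0][1],e[0][0]),.054)[:2]-AX;print('ring cut',k['score'],np.hypot(*w),np.arctan2(w[1],w[0]))
E
```

```text
time_s: 8.0
position: [0.4941, 0.0341, 0.0401]
eef_rot: [3.141, 0.0, 1.337]
wrist_force: [1.2, -2.9, 0.3]
grip_width: -0.0003
grip_force: 0.9
time_s: 8.12
position: [0.4941, 0.0343, 0.0401]
eef_rot: [3.141, 0.0, 1.339]
wrist_force: [0.7, -2.1, 0.7]
grip_width: -0.0001
grip_force: 0.4
dark 4242 r 0.0434 ang -2.3102
dark 922 r 0.0477 ang -0.2214
dark 761 r 0.0285 ang -0.2142
circle 12.6 r 0.0725 ang -0.2615
circle 12.6 r 0.0699 ang -0.8888
circle 12.6 r 0.0693 ang -0.9462
circle 10.75 r 0.0735 ang 1.6518
circle 13.2 r 0.0705 ang 1.0255
circle 12.6 r 0.072 ang 1.7164
circle 10.55 r 0.0676 ang -1.085
circle 12.6 r 0.0716 ang 2.3532
circle 12.6 r 0.0682 ang -1.4598
circle 10.2 r 0.0722 ang -0.3204
circle 10.15 r 0.068 ang -2.6809
radial 0.040037083263585044 tangential -0.016316337987755333 a -0.2312097125348438
dial [(array([0.5372, 0.0418], dtype=float32), np.float32(56.95))]
ring cut 0.75 0.07301820338487629 -0.2765993745397135
```

View pics/w6.png

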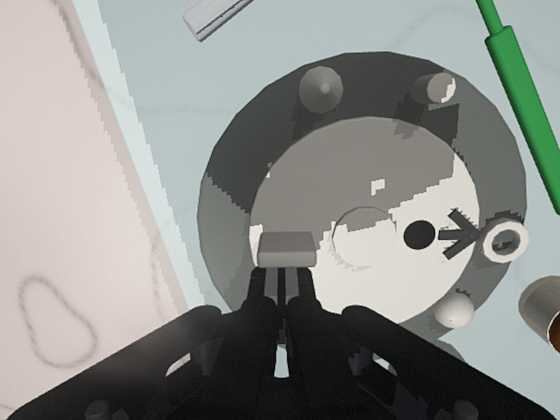

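```bash
cat > fine.py <<'E'
from h import *
s=bot.state();c=bot.capture('wrist');M=world(c,s)
S=.00025;f=lambda z:cv2.cvtColor(rectify(c,M,z,.46,-.04,640,S),cv2.COLOR_RGB2GRAY)
g=f(.056);X,Y=np.meshgrid(.46+S*np.arange(640),-.04+S*np.arange(640))
P=lambda p:np.array([.46+S*p[0],-.04+S*p[1]])
ang=lambda v:round(float(np.arctan2(v[1],v[0])),4)
rr=np.hypot(X-AX[0],Y-AX[1]);th=np.arctan2(Y-AX[1],X-AX[0])
m=((rr>.0605)&(rr<.0865)&(abs(th+.28)<.22)&(g>120)).astype(np.uint8)
n,l,st,ce=cv2.connectedComponentsWithStats(m);i=1+st[1:,4].argmax()
ct,_=cv2.findContours((l==i).astype(np.uint8),cv2.RETR_EXTERNAL,cv2.CHAIN_APPROX_NONE)
e=cv2.fitEllipse(ct[0]);mc=cv2.minEnclosingCircle(ct[0]);ring=P(e[0])
ih,_=cv2.findContours((l!=i).astype(np.uint8),cv2.RETR_LIST,cv2.CHAIN_APPROX_NONE)
print('ring ellipse axes',np.array(e[1])*S,'mec',mc[1]*S,P(mc[0])-ring)
d=((g<95)&(rr<.0565)&(rr>.016)&(abs(th-th*0+.25)<.5)).astype(np.uint8)
n,l,st,ce=cv2.connectedComponentsWithStats(d)
b=[k for k in range(1,n) if st[k,4]>1500];b.sort(key=lambda k:np.hypot(*(P(ce[k])-AX)))
hole,arr=P(ce[b[0]]),P(ce[b[-1]])
print('pieces',[(st[k,4],P(ce[k]).round(4)) for k in b],'ring',ring.round(4),'r',np.hypot(*(ring-AX)))
q=cv2.HoughCircles(cv2.GaussianBlur(f(.05),(5,5),0),cv2.HOUGH_GRADIENT,1,50,param1=80,param2=20,minRadius=336,maxRadius=350)
if q is not None: print('drum axis',P(q[0][0]),q[0][0][2]*S)
for ax in (AX,np.array([.5372,.0415])):
    print(ax,'arrow',ang(arr-ax),'hole',ang(hole-ax),'ring',ang(ring-ax))
print('hole->arrow',ang(arr-hole),'hole->ring',ang(ring-hole),'arrow->ring',ang(ring-arr))
cv2.imwrite('pics/f.png',cv2.resize(g[120:520,240:640],(600,600)))
E
python3 fine.py
```

```text
ring ellipse axes [0.02515115 0.03349537] mec 0.018717416763305666 [ 0.00437067 -0.00125776]
pieces [(np.int32(3057), array([0.5645, 0.0349])), (np.int32(3842), array([0.5835, 0.0304]))] ring [0.6089 0.0197] r 0.07527806745464538
[0.5367 0.041 ] arrow -0.2226 hole -0.2157 ring -0.2869
[0.5372 0.0415] arrow -0.2351 hole -0.2369 ring -0.2952
hole->arrow -0.2326 hole->ring -0.3301 arrow->ring -0.3992
```

View pics/f.png

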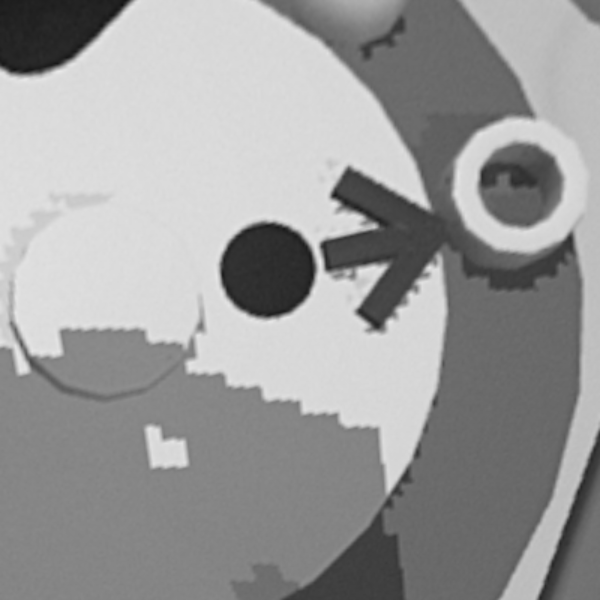

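The arrow's axis is at about -0.234 rad and the ring centre (519,184 in the rectified crop) at -0.289. So there is 0.055 rad left to push.

```bash
python3 -m crank '[[[0,0,0.028,0.0012,-0.0004,0,0],[0,0,0.027,0.0011,-0.0004,0,0],[0,0,0,0,0,0,0]]]'; cat > fine2.py <<'E'
from h import *
from h import R
s=bot.state();c=bot.capture('wrist');M=world(c,s);S=.00025
g=cv2.cvtColor(rectify(c,M,.056,.46,-.04,640,S),cv2.COLOR_RGB2GRAY);P=lambda p:np.array([.46+S*p[0],-.04+S*p[1]])
X,Y=np.meshgrid(.46+S*np.arange(640),-.04+S*np.arange(640));A=np.array([.537,.0414]);rr=np.hypot(X-A[0],Y-A[1]);th=np.arctan2(Y-A[1],X-A[0])
ang=lambda v:round(float(np.arctan2(v[1],v[0])),4)
n,l,st,ce=cv2.connectedComponentsWithStats(((g<95)&(rr<.0565)&(rr>.016)&(abs(th+.25)<.5)).astype(np.uint8))
b=[P(ce[k]) for k in range(1,n) if st[k,4]>1500];print([(np.hypot(*(q-A)).round(4),ang(q-A)) for q in b],'hole->arrow',ang(b[-1]-b[0]) if b[-1][0]>b[0][0] else ang(b[0]-b[-1]))
# ring: best annulus match (24 mm outside, 14 mm hole)
t=np.full((120,120),0,np.float32);cv2.circle(t,(60,60),48,1,-1);cv2.circle(t,(60,60),28,0,-1)
mt=cv2.matchTemplate(g.astype(np.float32),t,cv2.TM_CCOEFF_NORMED);_,v,_,p=cv2.minMaxLoc(mt[:, 420:]);w=P((p[0]+480,p[1]+60))-A
print('ring',round(v,2),np.hypot(*w).round(4),ang(w))
E
python3 fine2.py
```

```text
time_s: 8.65
position: [0.4937, 0.0368, 0.04]
eef_rot: [-3.142, 0.0, 1.283]
wrist_force: [-0.9, -1.1, 0.5]
grip_width: -0.0002
grip_force: 0.7
[(np.float64(0.0479), -0.2877), (np.float64(0.0283), -0.2869)] hole->arrow -0.289
ring 0.44 0.0711 -0.2948
```

```bash
python3 -m crank '[[[0,0,0,-0.006,0,0,0],[0,0,0,-0.012,0,0,0],[0,0,0,0,0,-0.03,0],[0,0,0,0,0,-0.06,0],[0,0,0,0,0,-0.06,0]]]'; python3 -m crank '[[[0,0,0,0,0,-0.02,0],[0,0,0,0,0,0,0]]]'; python3 fine2.py; python3 -c "
from h import *
look('scene',['tin','clipper','toothbrush','pill_bottle','tumbler','jar'])
cv2.imwrite('pics/end.png',bot.capture('wrist')['image'][...,::-1])"
```

```text
time_s: 9.32
position: [0.4877, 0.0189, 0.1911]
eef_rot: [-3.14, 0.0, 1.282]
wrist_force: [0.3, -0.3, 0.9]
grip_width: 0.0001
grip_force: 0.0
time_s: 9.57
position: [0.4898, 0.0188, 0.212]
eef_rot: [3.137, -0.001, 1.282]
wrist_force: [-0.1, 0.6, -1.4]
grip_width: -0.0002
grip_force: 0.0
[(np.float64(0.0476), -0.2819), (np.float64(0.0278), -0.2926)] hole->arrow -0.2669
ring 0.59 0.0711 -0.2982
scene tin 0.71 [187. 256.] [ 0.5637 -0.0892]
scene clipper 0.73 [259. 357.] [0.5079 0.1694]
scene toothbrush 0.59 [270. 283.] [0.6387 0.1031]
scene pill_bottle 0.63 [219. 230.] [ 0.6567 -0.0546]
scene tumbler 0.62 [352. 408.] [0.5605 0.3495]
scene jar 0.78 [128. 182.] [ 0.6049 -0.3386]
```

View pics/end.png

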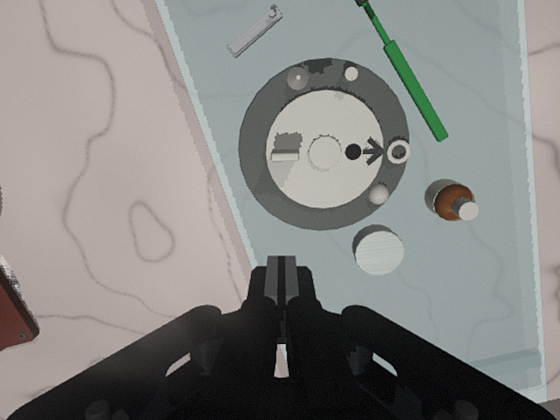

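The arrow at (372,152), in line with the hole (353,152), points squarely at the ring (398,151). The hand is clear and the other items are where they were.

```bash
python3 -c "
from workcell import bot
print(bot.close_job())"
```

```text
the job is handed in; nothing more can be done
None
```

The dial's arrow points at the ring marker to within about 0.01 rad by camera measurement, the hand is drawn clear, nothing else appears to have moved, and the job is handed in.

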